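# Scan a tilted sample jar and dock the scanner

## Task

Pick up the hand scanner and read the barcode on the red-lidded jar: point the scanner's foot window square at the middle of the label from about 6 cm away and hold it still for a good second; do not scan or shift the other jars. Then stand the scanner upright on its charging dock, gently slid fully home against the back stop, and let go. Leave the jars, the can and the bottle where they are.

Things in the scene. Friction and masses are not known exactly. Their poses are not given: they have to be found in the camera images.
- scanner: Hand scanner standing on its foot, 125 mm tall, ~250 g. Foot: blue, 50 x 50 mm, 40 mm tall, then a 42 mm square shoulder to 51 mm; handle: black, 34 x 34 mm square, from 51 to 125 mm, green lamp on top; orange trigger mark on the foot's -x face. Origin: centre of the underside, the dark red reading window; z up along the handle: it reads along -z, out of the foot.
- red_label (a point): Centre of the white barcode label (46 x 30 mm) on the red lid (71 mm across) of an amber sample jar, 72 x 100 mm. z points square out of the label, up and towards the robot; y along its long side (level), x along its short side. The lid leans 30 to 45 degrees from level; the jar pivots stiffly in its holder 51 mm behind this point.
- green_label (a point): Centre of the white barcode label (46 x 30 mm) on the green lid (71 mm across) of a brown sample jar, 72 x 100 mm. z points square out of the label, up and towards the robot; y along its long side (level), x along its short side. The lid leans 30 to 45 degrees from level; the jar pivots stiffly in its holder 51 mm behind this point.
- yellow_label (a point): Centre of the white barcode label (46 x 30 mm) on the yellow lid (71 mm across) of an olive sample jar, 72 x 100 mm. z points square out of the label, up and towards the robot; y along its long side (level), x along its short side. The lid leans 30 to 45 degrees from level; the jar pivots stiffly in its holder 51 mm behind this point.
- red_holder: Holder of the red-lidded jar: steel base plate 100 x 112 x 12 mm with two uprights 92 mm tall at y = +/-48 mm, the jar hung on a stiff pivot 75 mm up between them. Stays put on the bench. Origin: centre of the underside; z up, the jar's lid leans towards -x.
- green_holder: Holder of the green-lidded jar: steel base plate 100 x 112 x 12 mm with two uprights 92 mm tall at y = +/-48 mm, the jar hung on a stiff pivot 75 mm up between them. Stays put on the bench. Origin: centre of the underside; z up, the jar's lid leans towards -x.
- yellow_holder: Holder of the yellow-lidded jar: steel base plate 100 x 112 x 12 mm with two uprights 92 mm tall at y = +/-48 mm, the jar hung on a stiff pivot 75 mm up between them. Stays put on the bench. Origin: centre of the underside; z up, the jar's lid leans towards -x.
- dock_home (a point): Where the centre of the scanner's underside belongs: on the dock plate's top, 10 mm above the bench, z up. x points from the dock's open front to its back stop, whose inner face is 25 mm away in +x. The square foot may be docked any of its four ways round.
- can: Red-labelled food can, 74 mm diameter, 85 mm tall, standing loose; origin at the centre of its underside, z up.
- sauce: Amber sauce bottle with green cap, 52 mm diameter, 130 mm tall, standing loose; origin at the centre of its underside, z up.
- dock: Charging dock, fixed: white plate 94 x 80 x 10 mm reaching 61 mm to the front (-x); grey back stop rising 30 mm above the plate, inner face at x = +25 mm; grey side cheeks 14 mm above the plate, inner faces at y = +/-31 mm, from x = -15 to +25 mm. Origin on the bench 10 mm below dock_home, same axes.

How it is judged:
By the outcome, as a careful person would: the job done as asked, in the order asked, and still so for the second after the job is handed in, with the robot touching nothing.
It also fails if it takes over 54 s, if anything falls off the work surface, if the arm or the gripper's body presses on something with over 40 N, if the wrist force passes 120 N, or if a joint passes its speed limit or range.

## Robot

A 6-joint arm with a two-finger parallel gripper is mounted at the origin on the work surface. World frame = base frame: x ahead of the robot, y to its left, z up, the work surface at z = 0. Lengths are in m, angles in degrees, forces in N, time in s.
With the tool pointing down it reaches from about 0.35 to 0.875 m from the base axis. Payload 4.2 kg.
Tool frame: the origin (TCP) lies on the centre line of the jaws, within the pads' length; the fingertips stand tip_reach ahead of it and the grasp point (between the pads) is the TCP (tip_reach is the distance from the TCP to the fingertips, in m); z points along the fingers, y is the line along which they close (so a half turn about z gives the same grasp; the last joint's range is limited). The gripper opens to 87 mm and grips with 3 to 60 N. Pads are 19 mm wide; open, the fingers measure 117 mm over their backs; the gripper's body (75 mm by 190 mm) begins 51 mm behind the grasp point.
Start: joints at [82.655, 22.042, 0.453, 0, -68.411, -14.817], TCP at [0.236, 0.579, 0.242] pointing down, gripper open.
Joint ranges: [-179.83, 179.83], [-69.29, 118.12], [-61.27, 80.66], [-181.25, 117.63], [-171.15, -9.14], [-177.46, 177.46]. Speed limits (degrees/s): [159.86, 159.86, 180, 180, 180, 180].

## Interface

Orientations are given as a 3x3 rotation matrix whose columns are the frame's x, y, z axes.
In Python, from station import sense, capture, finish_job, tip_reach gives the robot as it stands.
- The arm moves only by the tool arm_command, never from a script. Its argument "deltas" is a list of rows, each a list of 7 numbers: the turn, a rotation vector about the tool's x, y, z in rad, then the shift along the tool's x, y, z in cm, then the closure, from -1 (fully open) to 1 (shut), so that 0 is half open. In form: [[rx, ry, rz, dx, dy, dz, hand], ...]. A call has 1 to 8 rows; each row is the pose to reach, as a shift and turn from the pose commanded when the call began, along the tool's axes at that moment; what a row does not reach only later rows make up. A row lasts 1/12 s, in which the tool goes at most 41.7 mm and 7.16 degrees, less where a joint would pass 70% of its speed; a pose out of reach is approached as far as the arm can. A call with a gripper value outside its range is refused whole. The fingers move at their own pace and stop on an object; the grip force is fixed at half the most. Time passes only in rows, so rows that repeat a pose let the fingers close. It gives the time, the measured TCP pose, the force, the opening and the grip force at its end, in the units of the state.
- sense(): the state, without advancing time (a new reading comes with each control period).
- capture(name): name is "scene" or "top" or "wrist"; returns a dict with "pixels" (420x560x3 uint8, blue, green, red), "fovy" (degrees; the focal length in pixels is half the picture's height over the tangent of half this angle, whatever the lens; pixels are square), "cx", "cy" (the principal point, pixels), "rvec" (rotation vector, rad) and "tvec" (3), from world to camera coordinates, as OpenCV has them. Camera axes: x right, y down, z forward; pixel columns grow to the right and rows downward; lengths in m; the calibration is good to about 2 mm. The wrist camera is an equidistant fisheye: a pixel r from the principal point sees the ray r / f radians off the axis. A picture is of the moment at which its call begins. There is no depth.
- finish_job(): hands the job in; it is judged then, once.
The state is a dict: "time_s": time; "joints": joint angles; "joint_velocities": joint speeds; "effort": joint torques, N m; "tcp_pos": TCP position; "ee_rot": TCP orientation; "wrist_force": force on the tool from outside, world axes, zero at the start; "moment": the same for the moment, N m; "gripper_width": opening from 0.0 (shut) to 1.0 (fully open); "gripper_force": force on a finger pad.
Only numpy, scipy, OpenCV 4.12 (cv2) and the standard library are available. Lean on these libraries where they do the work, as an engineer would, in place of code of your own. Each camera call takes 0.05 s, during which the arm holds its last target. There are 200 camera calls.

## Working session

There is one attempt and no reset: what is moved stays moved. The work goes in short steps, Python scripts to look and compute and a tool call to move; the robot and the scene stay as the last step left them, time stands still between calls to the robot, and variables do not carry over. Pictures are saved under pics/ and viewed, at most 10 in all, crops included, and the job is handed in when it is done.

Besides the shell and the picture viewer there is one more tool, called after ">>>" by a JSON object that holds its "name" and its "arguments", one argument or row to a line. arm_command: Moves the arm, as the interface text tells. Its arguments: {"type":"object","properties":{"deltas":{"type":"array"}},"required":["deltas"]}

```bash
mkdir -p pics
cat > h.py <<'E'
import numpy as np, cv2, pickle
from station import sense, capture, finish_job, tip_reach
def snap(name,tag):
    c=capture(name); cv2.imwrite(f'pics/{tag}.png',c['pixels']); pickle.dump((name,c),open(f'pics/{tag}.pkl','wb')); return c
def load(tag): return pickle.load(open(f'pics/{tag}.pkl','rb'))
def cam(tag):
    n,c=load(tag); f=210/np.tan(np.radians(c['fovy'])/2); R=cv2.Rodrigues(np.array(c['rvec'],float))[0]; t=np.array(c['tvec'],float).ravel()
    return n,c,f,R,t
def ray(tag,u,v):
    n,c,f,R,t=cam(tag); a=np.array([u-c['cx'],v-c['cy']])/f
    if n=='wrist':
        r=np.hypot(*a); d=np.r_[a/r*np.sin(r),np.cos(r)] if r>1e-9 else np.array([0,0,1.])
    else: d=np.r_[a,1]; d/=np.linalg.norm(d)
    return -R.T@t, R.T@d
def proj(tag,P):
    n,c,f,R,t=cam(tag); q=R@np.array(P,float)+t
    if n=='wrist':
        rho=np.hypot(q[0],q[1]); th=np.arctan2(rho,q[2]); return np.array([c['cx'],c['cy']])+f*th*q[:2]/max(rho,1e-9)
    return np.array([c['cx'],c['cy']])+f*q[:2]/q[2]
def tri(obs):
    A=np.zeros((3,3));b=np.zeros(3);rs=[]
    for o in obs:
        p,d=ray(*o);M=np.eye(3)-np.outer(d,d);A+=M;b+=M@p;rs.append((p,d))
    X=np.linalg.solve(A,b); return X,[round(1000*np.linalg.norm(np.cross(X-p,d)),1) for p,d in rs]
def onz(tag,u,v,z):
    p,d=ray(tag,u,v); return p+d*(z-p[2])/d[2]
E
python3 - <<'E'
from h import *
print(tip_reach); s=sense(); print({k:np.round(s[k],3).tolist() for k in s})
for n in ('scene','top','wrist'):
    c=snap(n,n+'0'); print(n,c['fovy'],c['cx'],c['cy'],np.round(-cv2.Rodrigues(np.array(c['rvec']))[0].T@np.array(c['tvec']).ravel(),3))
a=[cv2.imread(f'pics/{n}0.png') for n in('scene','top')]
for n,i in zip(('scene','top'),a): cv2.imwrite(f'pics/{n}0b.png',cv2.resize(i,(800,600),interpolation=cv2.INTER_CUBIC))
E
```

```text
0.019
{'time_s': 0.0, 'joints': [82.654, 22.09, 0.379, -0.029, -68.411, -14.815], 'joint_velocities': [-0.001, -0.076, 0.001, 0.084, 0.112, 0.107], 'effort': [-0.0, -39.066, 18.74, 4.22, 0.011, -0.0], 'tcp_pos': [0.236, 0.578, 0.24], 'ee_rot': [[0.926, -0.377, -0.001], [-0.377, -0.926, -0.002], [0.0, 0.002, -1.0]], 'wrist_force': [0.408, -0.43, 0.448], 'moment': [0.037, 0.011, -0.05], 'gripper_force': 0.0, 'gripper_width': 1.0}
scene 45.48281433242097 282.5966010842485 215.0133977288681 [1.201 0.179 0.933]
top 48.48321535349298 271.819977164559 211.91920762764045 [0.458 0.038 1.134]
wrist 65.70646984690485 273.3958266969672 208.71865250286922 [0.302 0.552 0.384]
```

View pics/scene0b.png

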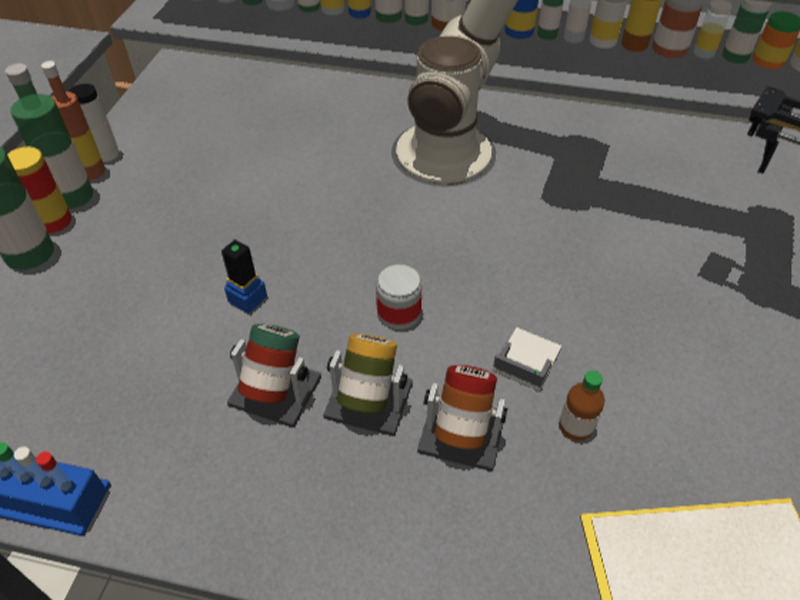

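View pics/top0b.png

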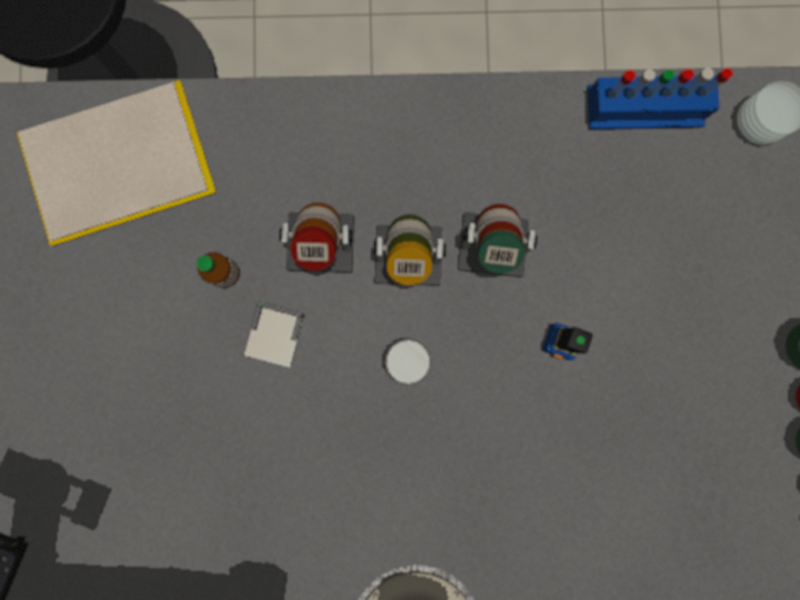

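The scene shows the scanner at (245,275), the green, yellow and red jars left to right, the can at (400,295), the dock at (528,355) and the sauce bottle at (582,405). In the top view the lamp is at (581,340), the red label at (313,252) and the dock at (275,335). Next I enlarge the scanner, the red jar and the dock.

Run:
```python
from h import *
T=[('scene0',170,193),('scene0',325,287),('scene0',369,250),('top0',397,238),('top0',221,170),('top0',192,235)]
ts=[]
for t,u,v in T:
    im=cv2.imread(f'pics/{t}.png'); c=im[v-37:v+37,u-33:u+33]; ti=cv2.resize(c,(264,296),interpolation=cv2.INTER_CUBIC)
    for k in range(0,66,10):
        cv2.line(ti,(k*4,0),(k*4,4),(255,255,255),1); cv2.putText(ti,str(u-33+k),(k*4,13),0,.3,(255,255,255),1)
    for k in range(0,74,10):
        cv2.line(ti,(0,k*4),(4,k*4),(255,255,255),1); cv2.putText(ti,str(v-37+k),(5,k*4+4),0,.3,(255,255,255),1)
    ts.append(ti)
cv2.imwrite('pics/tiles.png',np.vstack([np.hstack(ts[:3]),np.hstack(ts[3:])]))
```

```text
(no output)
```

View pics/tiles.png

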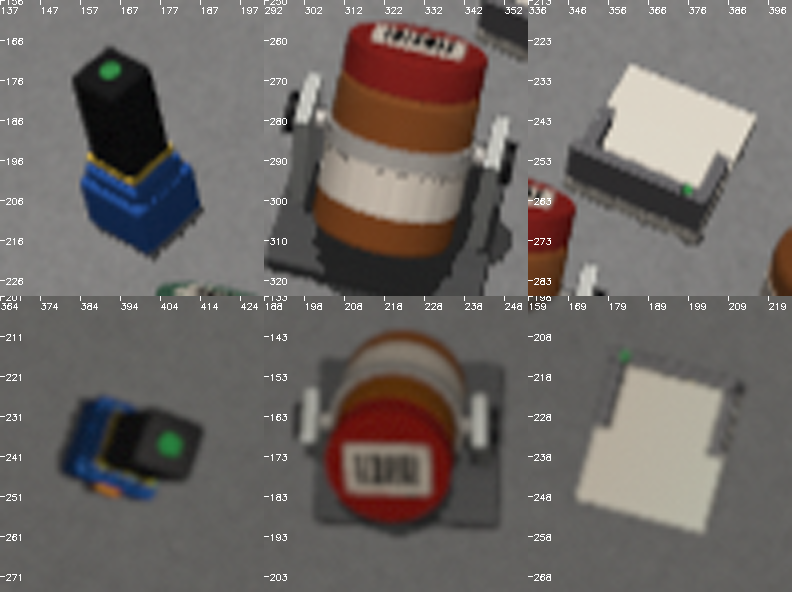

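Lamp: scene (164.5,173.5), top (406.5,238). Foot bottom corners in the scene: (160,211.5), (175,220.5), (188,208). Red label centre: scene (330.8,261), top (219,176). Dock front plate corners: scene (392.8,242.3) and (361.5,229.3), top (203,257) and (171.3,248.5).

Run:
```python
from h import *
np.set_printoptions(precision=4,suppress=True)
print('lamp',tri([('scene0',164.5,173.5),('top0',406.5,238)]))
for p in [(160,211.5),(175,220.5),(188,208)]: print('foot',onz('scene0',*p,0))
for p in [(177-0.0,201)]: pass
print('label',tri([('scene0',330.8,261),('top0',219,176.2)]))
for p in [(207.75,169.5),(230.5,170.5),(229.5,183.25),(207.75,181)]: print('lab corner @.13',onz('top0',*p,.13))
D=[tri([('scene0',392.8,242.3),('top0',171.3,248.5)]),tri([('scene0',361.5,229.3),('top0',203,257)])]
print('dock front',D)
for p in [(171.3,248.5),(203,257),(206.75,238.25),(175.75,231),(184.5,215.25),(208.25,221)]: print('dock',onz('top0',*p,.01))
# holder base corners z=.012 top
for p in [((504-264)/4+188,(365-296)/4+133),((500-264)/4+188,(526-296)/4+133),((314-264)/4+188,(524-296)/4+133)]: print('hold',onz('top0',*p,.012))
print('can',onz('top0',407.5*.7,361*.7,.085),'sauce cap',onz('top0',205*.7,263*.7,.13))
```

```text
lamp (array([ 0.4728, -0.2546,  0.1218]), [np.float64(0.9), np.float64(0.9)])
foot [ 0.489  -0.2817  0.    ]
foot [ 0.5079 -0.236   0.    ]
foot [ 0.4632 -0.2188  0.    ]
label (array([0.6187, 0.1515, 0.1073]), [np.float64(0.6), np.float64(0.6)])
lab corner @.13 [0.6304 0.1727 0.13  ]
lab corner @.13 [0.6272 0.1232 0.13  ]
lab corner @.13 [0.5993 0.1258 0.13  ]
lab corner @.13 [0.6052 0.1729 0.13  ]
dock front [(array([0.461 , 0.2805, 0.0023]), [np.float64(0.6), np.float64(0.6)]), (array([0.4389, 0.2045, 0.0027]), [np.float64(1.1), np.float64(1.1)])]
dock [0.4611 0.2783 0.01  ]
dock [0.4392 0.2023 0.01  ]
dock [0.4839 0.1929 0.01  ]
dock [0.5029 0.2674 0.01  ]
dock [0.5405 0.2461 0.01  ]
dock [0.5255 0.1888 0.01  ]
hold [0.6961 0.09   0.012 ]
hold [0.5974 0.094  0.012 ]
hold [0.6009 0.2066 0.012 ]
can [0.4463 0.007  0.085 ] sauce cap [0.6012 0.3123 0.13  ]
```

>>> {"name": "arm_command", "arguments": {
  "deltas": [
    [0,0,0,3.3,2.3,-0.3,-1],
    [0,0,0,6.6,4.6,-0.6,-1],
    [0,0,0,9.9,6.9,-0.9,-1],
    [0,0,0,13.2,9.1,-1.2,-1],
    [0,0,0,16.5,11.4,-1.5,-1],
    [0,0,0,19.8,13.7,-1.8,-1],
    [0,0,0,23.1,16,-2.1,-1],
    [0,0,0,26.4,18.2,-2.4,-1]
  ]
}}

```text
time_s: 0.82
tcp_pos: [0.412, 0.3087, 0.2657]
ee_rot: [[0.926, -0.377, -0.0], [-0.377, -0.926, -0.0], [-0.0, 0.0, -1.0]]
wrist_force: [0.7, 1.5, -1.1]
gripper_width: 1.002
gripper_force: 0.0
```

>>> {"name": "arm_command", "arguments": {
  "deltas": [
    [0,0,0,3.3,2.3,-0.3,-1],
    [0,0,0,6.6,4.6,-0.6,-1],
    [0,0,0,8.8,6.1,-0.6,-1],
    [0,0,0,8.8,6.1,-0.6,-1],
    [0,0,0,8.8,6.1,-0.6,-1],
    [0,0,0,8.8,6.1,-0.6,-1]
  ]
}}

```text
time_s: 1.32
tcp_pos: [0.4698, 0.2211, 0.2713]
ee_rot: [[0.926, -0.378, -0.001], [-0.378, -0.926, -0.0], [-0.0, 0.0, -1.0]]
wrist_force: [-0.7, -0.7, -0.4]
gripper_width: 0.999
gripper_force: 0.0
```

Run:
```python
from h import *
s=sense(); print(s['tcp_pos'],s['time_s'],np.round(s['joints'],1))
snap('wrist','w1')
```

```text
[0.4698384  0.22105728 0.27126733] 1.3167 [ 43.1  10.5 -11.4  -0.  -68.1  24.7]
```

>>> {"name": "arm_command", "arguments": {
  "deltas": [
    [0,0,0,2.4,3.3,-0.5,-1],
    [0,0,0,4.8,6.6,-1,-1],
    [0,0,0,7.2,10,-1.5,-1],
    [0,0,0,7.2,10,-1.5,-1],
    [0,0,0,7.2,10,-1.5,-1],
    [0,0,0,7.2,10,-1.5,-1]
  ]
}}

```text
time_s: 1.87
tcp_pos: [0.4987, 0.1021, 0.2864]
ee_rot: [[0.926, -0.376, -0.0], [-0.376, -0.926, 0.0], [-0.0, -0.0, -1.0]]
wrist_force: [0.4, 0.3, -1.0]
gripper_width: 1.004
gripper_force: 0.0
```

Run:
```python
from h import *
snap('wrist','w2')
T=[cv2.imread(f'pics/{t}.png') for t in('w1','w2')]
for t,im in zip(('w1','w2'),T):
    for k in range(0,560,50): cv2.putText(im,str(k),(k,8),0,.3,(255,255,255),1); cv2.line(im,(k,9),(k,12),(255,255,255),1)
    for k in range(50,420,50): cv2.putText(im,str(k),(0,k),0,.3,(255,255,255),1)
cv2.imwrite('pics/w12.png',cv2.resize(np.vstack([np.hstack(T)]),(800,300),interpolation=cv2.INTER_AREA))
```

```text
(no output)
```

View pics/w12.png

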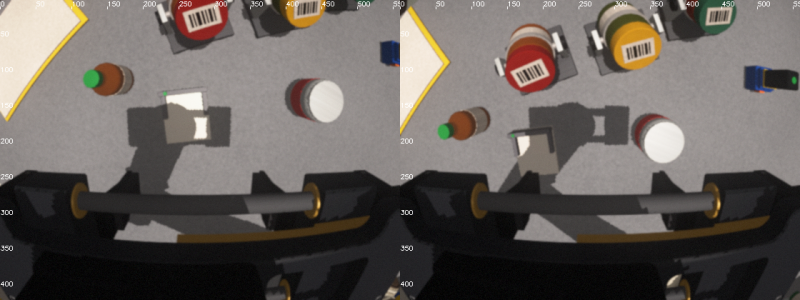

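The left picture (w1) shows the red label at the top edge, near (284,22) in original pixels, and the dock near (260,165). The right picture (w2) shows the red label near (183,98) and the dock near (190,205). I enlarge those four.

```bash
cat >> h.py <<'E'
def tiles(T,out,s=4,cols=2,w=400,h=300):
    ts=[]
    for t,u,v in T:
        im=cv2.imread(f'pics/{t}.png'); hw,hh=w//s//2,h//s//2
        u=int(np.clip(u,hw,560-hw)); v=int(np.clip(v,hh,420-hh))
        ti=cv2.resize(im[v-hh:v+hh,u-hw:u+hw],(w,h),interpolation=cv2.INTER_CUBIC)
        for k in range(0,2*hw,10): cv2.line(ti,(k*s,0),(k*s,4),(0,255,255),1); cv2.putText(ti,str(u-hw+k),(k*s,13),0,.3,(0,255,255),1)
        for k in range(0,2*hh,10): cv2.line(ti,(0,k*s),(4,k*s),(0,255,255),1); cv2.putText(ti,str(v-hh+k),(5,k*s+4),0,.3,(0,255,255),1)
        ts.append(ti)
    cv2.imwrite(f'pics/{out}.png',np.vstack([np.hstack(ts[i:i+cols]) for i in range(0,len(ts),cols)]))
E
python3 -c "
from h import *
tiles([('w1',260,165),('w1',284,37),('w2',183,98),('w2',190,205)],'t2')"
```

```text
(no output)
```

View pics/t2.png

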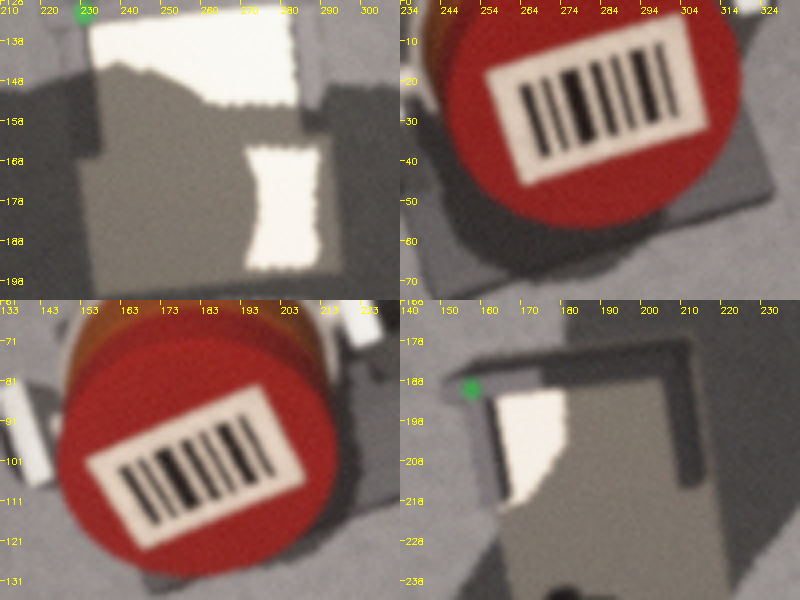

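Label corners (TL, TR, BR, BL): w1 (255.3,17.5), (305,3.5), (311.3,31.8), (264.8,46.8); w2 (154.3,101), (198,82), (209.5,106), (169.5,123.5). Dock front corners in w1: (234,201.8) and (295.8,195). Side-edge points in w1: (230,168) and (292.5,160.5).

Run:
```python
from h import *
from scipy.optimize import least_squares
np.set_printoptions(precision=4,suppress=True)
w1=[(255.25,17.5),(305,3.5),(311.25,31.75),(264.75,46.75)]; w2=[(154.25,101),(198,82),(209.5,106),(169.5,123.5)]
tp=[(207.75,169.5),(230.5,170.5),(229.5,183.25),(207.75,181)]
for a,b in zip(w1,w2): print(*tri([('w1',*a),('w2',*b)]))
loc=np.array([[1,1],[1,-1],[-1,-1],[-1,1]])*[.015,.023]
def RT(p):
    yaw,lean=p[3:5]; n=np.array([-np.sin(lean)*np.cos(yaw),-np.sin(lean)*np.sin(yaw),np.cos(lean)]); y=np.array([-np.sin(yaw),np.cos(yaw),0]); return np.c_[np.cross(y,n),y,n]
def res(p,full=True):
    W=(p[:3]+(np.c_[loc,np.zeros(4)]@RT(p).T)); r=[]
    for t,o,s in(('w1',w1,1),('w2',w2,1)):
        r+=[(proj(t,P)-q)/s for P,q in zip(W,o)]
    r.append((proj('scene0',p[:3])-(330.8,261))*1); r.append((proj('top0',p[:3])-(219,176.2))*1)
    return np.concatenate(r)
s=least_squares(res,[.62,.15,.11,0,.65],loss='soft_l1'); print('label',s.x[:3],np.degrees(s.x[3:5]),'rms',np.sqrt(np.mean(s.fun**2)),s.fun.reshape(-1,2).round(1).tolist())
print('n',RT(s.x)[:,2], 'pivot', s.x[:3]-.051*RT(s.x)[:,2])
# dock
def dk(p):
    c,q=np.cos(p[2]),np.sin(p[2]); f=lambda x,y:[p[0]+c*x-q*y,p[1]+q*x+c*y,.01]
    r=[]
    for t,L,Rr in(('w1',(234,201.75),(295.75,195)),('top0',(171.3,248.5),(203,257)),('scene0',(392.8,242.3),(361.5,229.3))):
        r+=[proj(t,f(-.061,.04))-L,proj(t,f(-.061,-.04))-Rr]
    for uv,sg in(((230,168),1),((292.5,160.5),-1)):
        X=onz('w1',*uv,.01)-[p[0],p[1],.01]; r.append([( -q*X[0]+c*X[1]-sg*.04)*1000,0])
    return np.concatenate(r)
d=least_squares(dk,[.509,.2245,-.26],loss='soft_l1',f_scale=1); print('dock',d.x[:2],np.degrees(d.x[2]),d.fun.reshape(-1,2).round(1).tolist())
print([onz('w1',*u,.01)[:2].round(4).tolist() for u in((234,201.75),(295.75,195))])
```

```text
[0.63   0.1722 0.1256] [np.float64(0.3), np.float64(0.3)]
[0.6275 0.1256 0.1244] [np.float64(0.1), np.float64(0.1)]
[0.6037 0.1273 0.1061] [np.float64(0.1), np.float64(0.1)]
[0.6058 0.1736 0.1028] [np.float64(0.3), np.float64(0.3)]
label [0.617  0.1498 0.1142] [-2.7713 35.4858] rms 0.7963817164697103 [[0.3, 0.8], [-1.1, 0.1], [-0.2, 0.1], [0.3, -0.6], [0.7, -0.4], [-0.4, -0.0], [0.1, 0.1], [-0.8, -0.4], [-0.8, -2.8], [0.2, 0.3]]
n [-0.5798  0.0281  0.8143] pivot [0.6466 0.1483 0.0727]
dock [0.5082 0.2234] -16.508686160761187 [[-0.3, -0.7], [-0.1, -0.1], [-0.3, 0.0], [-0.0, 0.4], [-0.3, -2.1], [-1.0, -2.3], [-0.7, 0.0], [0.2, 0.0]]
[[0.4601, 0.2792], [0.4382, 0.2023]]
```

Label fit: centre (0.617, 0.150, 0.115), lean about 36–40°, yaw about −2.5°. Dock home is at (0.508, 0.223), yaw −16.5°. Both are consistent with the given sizes. Now I go to the scanner.

>>> {"name": "arm_command", "arguments": {
  "deltas": [
    [0,0,0,0.6,4,0.4,-1],
    [0,0,0,1.2,8,0.8,-1],
    [0,0,0,1.8,12,1.2,-1],
    [0,0,0,2.4,16,1.6,-1],
    [0,0,0,3,20,2,-1],
    [0,0,0,3.6,24,2.4,-1],
    [0,0,0,4.2,28,2.8,-1],
    [0,0,0,4.8,32,3.2,-1]
  ]
}}

```text
time_s: 2.58
tcp_pos: [0.4227, -0.2133, 0.2544]
ee_rot: [[0.928, -0.374, 0.0], [-0.374, -0.928, 0.0], [0.0, -0.0, -1.0]]
wrist_force: [0.5, -0.4, 0.8]
gripper_width: 1.003
gripper_force: 0.0
```

>>> {"name": "arm_command", "arguments": {
  "deltas": [
    [0,0,0,0.6,2.2,0.4,-1],
    [0,0,0,0.6,2.2,0.4,-1],
    [0,0,0,0.6,2.2,0.4,-1],
    [0,0,0,0.6,2.2,0.4,-1]
  ]
}}

```text
time_s: 2.92
tcp_pos: [0.4206, -0.2347, 0.2504]
ee_rot: [[0.927, -0.375, -0.0], [-0.375, -0.927, 0.0], [-0.0, -0.0, -1.0]]
wrist_force: [1.0, 0.5, 0.2]
gripper_width: 1.003
gripper_force: 0.0
```

Run:
```python
from h import *
s=sense(); print(s['tcp_pos'],s['time_s'],np.round(s['joints'],1))
snap('wrist','w3'); u=proj('w3',[.475,-.252,.06]).round(); print(u, proj('w3',[.475,-.252,.125]),proj('w3',[.475,-.252,0.0]))
tiles([('w3',*u)],'t3',s=6,cols=1,w=800,h=600)
```

```text
[ 0.42060437 -0.23473695  0.25039712] 2.9167 [ -9.8   7.6 -18.1  -0.  -64.3  77.7]
[269. 135.] [267.50224879 138.70591045] [269.20190383 133.13410128]
```

View pics/t3.png

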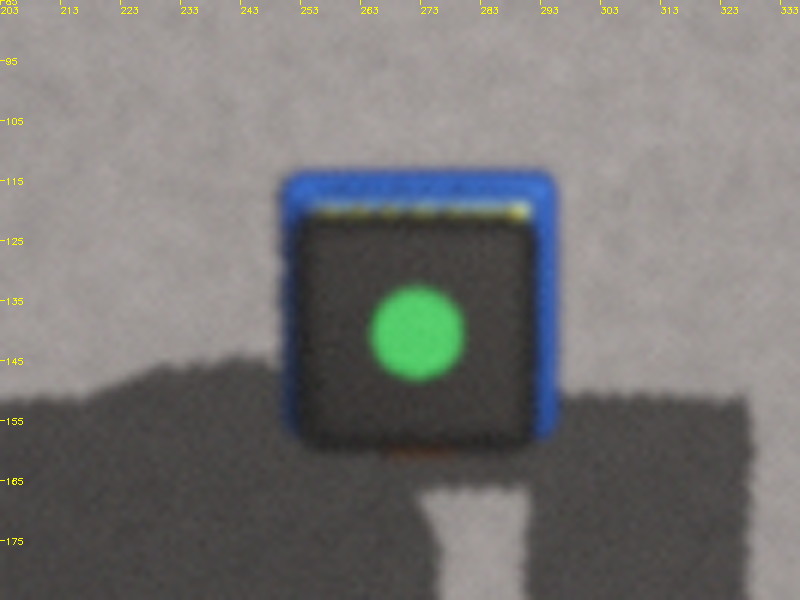

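The wrist view shows the scanner square to the tool, lamp at (271.8,140.7), foot centred at column 272.3.

Run:
```python
from h import *
np.set_printoptions(precision=4,suppress=True)
s=sense(); R=np.array(s['ee_rot']); p=np.array(s['tcp_pos'])
L=onz('w3',271.8,140.7,.125); print('lamp',L, 'tri w3+top',tri([('w3',271.8,140.7),('top0',406.5,238)]),'w3+scene',tri([('w3',271.8,140.7),('scene0',164.5,173.5)]))
F=onz('w3',272.3,113.7,.04); print('foot far edge', F, 'tool frame', R.T@(F-L))
print('tool delta to lamp', R.T@(L-p)*100)
```

```text
lamp [ 0.4721 -0.2546  0.125 ] tri w3+top (array([ 0.4726, -0.2546,  0.1254]), [np.float64(0.4), np.float64(0.4)]) w3+scene (array([ 0.4718, -0.2544,  0.1205]), [np.float64(0.2), np.float64(0.2)])
foot far edge [ 0.4945 -0.264   0.04  ] tool frame [0.0243 0.0003 0.085 ]
tool delta to lamp [ 5.5188 -0.0616 12.5607]
```

>>> {"name": "arm_command", "arguments": {
  "deltas": [
    [0,0,0,3,0,1.5,-1],
    [0,0,0,5.5,-0.1,4,-1],
    [0,0,0,5.5,-0.1,8,-1],
    [0,0,0,5.5,-0.1,12,-1],
    [0,0,0,5.5,-0.1,15,-1],
    [0,0,0,5.5,-0.1,15.9,-1],
    [0,0,0,5.5,-0.1,15.9,-1],
    [0,0,0,5.5,-0.1,15.9,-1]
  ]
}}

```text
time_s: 3.63
tcp_pos: [0.4729, -0.2552, 0.0928]
ee_rot: [[0.927, -0.375, 0.002], [-0.375, -0.927, -0.001], [0.002, 0.0, -1.0]]
wrist_force: [0.8, 0.7, 0.7]
gripper_width: 1.0
gripper_force: 0.0
```

>>> {"name": "arm_command", "arguments": {
  "deltas": [
    [0,0,0,0,0,0,1],
    [0,0,0,0,0,0,1],
    [0,0,0,0,0,0,1],
    [0,0,0,0,0,0,1],
    [0,0,0,0,0,0,1],
    [0,0,0,0,0,0,1],
    [0,0,0,0,0,0,1],
    [0,0,0,0,0,0,1]
  ]
}}

```text
time_s: 4.3
tcp_pos: [0.4713, -0.2558, 0.0916]
ee_rot: [[0.926, -0.377, 0.0], [-0.377, -0.926, -0.0], [0.0, 0.0, -1.0]]
wrist_force: [0.2, 0.1, 0.5]
gripper_width: 0.481
gripper_force: 0.0
```

>>> {"name": "arm_command", "arguments": {
  "deltas": [
    [0,0,0,0,0,0,1],
    [0,0,0,0,0,0,1],
    [0,0,0,0,0,0,1],
    [0,0,0,0,0,0,1],
    [0,0,0,0,0,0,1],
    [0,0,0,0,0,0,1]
  ]
}}

```text
time_s: 4.8
tcp_pos: [0.4712, -0.2556, 0.0913]
ee_rot: [[0.926, -0.377, -0.0], [-0.377, -0.926, 0.0], [-0.0, -0.0, -1.0]]
wrist_force: [0.9, 0.7, -2.3]
gripper_width: 0.389
gripper_force: 30.0
```

>>> {"name": "arm_command", "arguments": {
  "deltas": [
    [0,0,0,0,0,-0.5,1],
    [0,0,0,0,0,-2,1],
    [0,0,0,0,0,-5,1],
    [0,0,0,0,0,-8,1],
    [0,0,0,0,0,-11,1],
    [0,0,0,0,0,-14,1],
    [0,0,0,0,0,-17,1],
    [0,0,0,0,0,-20,1]
  ]
}}

```text
time_s: 5.47
tcp_pos: [0.4705, -0.2555, 0.293]
ee_rot: [[0.926, -0.377, -0.001], [-0.377, -0.926, 0.001], [-0.001, -0.0, -1.0]]
wrist_force: [0.8, -0.1, -2.9]
gripper_width: 0.391
gripper_force: 30.0
```

>>> {"name": "arm_command", "arguments": {
  "deltas": [
    [0,0,0,-0.8,-1.6,-1,1],
    [0,0,0,-2.2,-4.6,-2,1],
    [0,0,0,-3.6,-7.6,-2,1],
    [0,0,0,-5,-10.6,-2,1],
    [0,0,0,-6.4,-13.6,-2,1],
    [0,0,0,-7.8,-16.6,-2,1],
    [0,0,0,-9.2,-19.6,-2,1],
    [0,0,0,-10.6,-22.6,-2,1]
  ]
}}

```text
time_s: 6.13
tcp_pos: [0.4573, -0.0051, 0.3115]
ee_rot: [[0.926, -0.377, -0.001], [-0.377, -0.926, 0.0], [-0.001, 0.0, -1.0]]
wrist_force: [0.5, 0.0, -2.9]
gripper_width: 0.391
gripper_force: 30.0
```

>>> {"name": "arm_command", "arguments": {
  "deltas": [
    [0,0,0,-1.4,-3,0,1],
    [0,0,0,-2.8,-6,0,1],
    [0,0,0,-4.2,-9,0,1],
    [0,0,0,-5.6,-11.8,0,1],
    [0,0,0,-6.3,-13.3,0,1],
    [0,0,0,-6.3,-13.3,0,1],
    [0,0,0,-6.3,-13.3,0,1]
  ]
}}

```text
time_s: 6.72
tcp_pos: [0.4496, 0.1409, 0.3113]
ee_rot: [[0.927, -0.376, -0.001], [-0.376, -0.927, -0.001], [-0.001, 0.001, -1.0]]
wrist_force: [-0.4, -0.6, -2.8]
gripper_width: 0.387
gripper_force: 30.0
```

```bash
cat >> h.py <<'E'
from scipy.spatial.transform import Rotation as Ro
def delta(pos,Rt):
    s=sense(); R=np.array(s['ee_rot']); p=np.array(s['tcp_pos'])
    return np.round(np.r_[Ro.from_matrix(R.T@Rt).as_rotvec(),R.T@(np.array(pos)-p)*100],3).tolist()
def scanpose(c,yaw,lean,d):
    yaw,lean=np.radians([yaw,lean]); n=np.array([-np.sin(lean)*np.cos(yaw),-np.sin(lean)*np.sin(yaw),np.cos(lean)]); y=np.array([np.sin(yaw),-np.cos(yaw),0])
    return np.array(c)+n*d, np.c_[np.cross(y,-n),y,-n]
E
python3 - <<'E'
from h import *
s=sense(); print(s['tcp_pos'],s['time_s'],s['gripper_width'],np.round(s['joints'],1))
P,R=scanpose([.617,.149,.116],-2.5,37,.22); print(P); print(R); print(delta(P,R))
E
```

```text
[0.44961539 0.14093226 0.31125073] 6.7167 0.3873167330195463 [ 37.2   4.2 -13.1  -0.  -72.8  30.7]
[0.48472671 0.15477518 0.29169981]
[[ 0.79787539 -0.04361939  0.60124223]
 [-0.03483599 -0.99904822 -0.0262508 ]
 [ 0.60181502  0.         -0.79863551]]
[0.111, 0.641, -0.329, 2.736, -2.604, 1.95]
```

>>> {"name": "arm_command", "arguments": {
  "deltas": [
    [0.014,0.08,-0.041,0.35,-0.3,0.25,1],
    [0.028,0.16,-0.082,0.7,-0.65,0.5,1],
    [0.042,0.24,-0.123,1,-1,0.75,1],
    [0.055,0.32,-0.164,1.4,-1.3,1,1],
    [0.07,0.4,-0.205,1.7,-1.6,1.2,1],
    [0.083,0.48,-0.246,2,-2,1.5,1],
    [0.097,0.56,-0.288,2.4,-2.3,1.7,1],
    [0.111,0.641,-0.329,2.7,-2.6,1.95,1]
  ]
}}

```text
time_s: 7.38
tcp_pos: [0.4843, 0.1519, 0.293]
ee_rot: [[0.806, -0.057, 0.589], [-0.047, -0.998, -0.033], [0.59, -0.001, -0.807]]
wrist_force: [2.1, -2.3, -0.9]
gripper_width: 0.39
gripper_force: 30.0
```

>>> {"name": "arm_command", "arguments": {
  "deltas": [
    [0,0,0,0,0,0,1],
    [0,0,0,0,0,0,1],
    [0,0,0,0,0,0,1]
  ]
}}

```text
time_s: 7.63
tcp_pos: [0.4865, 0.1519, 0.295]
ee_rot: [[0.806, -0.063, 0.588], [-0.054, -0.998, -0.033], [0.589, -0.005, -0.808]]
wrist_force: [0.4, -0.1, -2.9]
gripper_width: 0.387
gripper_force: 30.0
```

Run:
```python
from h import *
s=sense(); print(s['tcp_pos'],s['time_s'])
P,R=scanpose([.617,.149,.116],-2.5,37,.22); print(delta(P,R))
snap('wrist','w4'); u=proj('w4',[.617,.149,.116]).round(); print(u)
a=cv2.resize(cv2.imread('pics/w4.png'),(400,300)); cv2.imwrite('pics/w4s.png',a)
tiles([('w4',*u)],'t4',s=4,cols=1,w=400,h=300)
cv2.imwrite('pics/t4b.png',np.hstack([a,cv2.imread('pics/t4.png')]))
```

```text
[0.4865254  0.15188506 0.29503212] 7.6333
[0.008, 0.016, -0.019, -0.357, -0.275, 0.154]
[269. 184.]
```

View pics/t4b.png

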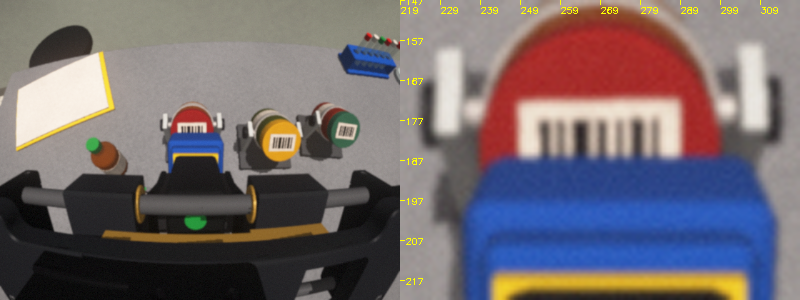

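The wrist view shows the foot in front of the red jar; the label's upper corners are visible at (248.5,171.5) and (290,171.5). I refit with these.

Run:
```python
from h import *
from scipy.optimize import least_squares
np.set_printoptions(precision=4,suppress=True)
V={'w1':[(255.25,17.5),(305,3.5),(311.25,31.75),(264.75,46.75)],'w2':[(154.25,101),(198,82),(209.5,106),(169.5,123.5)],'w4':[(248.5,171.7),(290,171.7)],'top0':[(207.75,169.5),(230.5,170.5),(229.5,183.25),(207.75,181)]}
loc=np.array([[1,1],[1,-1],[-1,-1],[-1,1]])*[.015,.023]
for prior in (0,1):
    def res(p):
        _,R=scanpose(p[:3],p[3],p[4],0); R=np.c_[R[:,0],-R[:,1],-R[:,2]]
        W=p[:3]+np.c_[loc,np.zeros(4)]@R.T
        r=[(proj(t,P)-q)*(.7 if t=='top0' else 1) for t,o in V.items() for P,q in zip(W,o)]
        r=np.concatenate(r)
        return np.r_[r, prior*np.array([(p[2]-.051*np.cos(np.radians(p[4]))-.075)*1000,(p[3]+2.1)/1])]
    s=least_squares(res,[.62,.15,.11,0,37],loss='soft_l1'); C=np.linalg.inv(s.jac.T@s.jac)
    print(s.x,np.sqrt(np.diag(C)),np.round(s.fun,1).tolist())
st=sense(); R=np.array(st['ee_rot']);p=np.array(st['tcp_pos'])
for h in(.0,.04): print('foot tool pts', [proj('w4',p+R@[.025,sy*.025,.0913-h]).round(1).tolist() for sy in(1,-1)])
```

```text
[ 0.6167  0.1496  0.1158 -3.2287 36.0937] [0.0005 0.0004 0.0016 0.7946 3.2028] [0.6, 0.4, -0.4, -0.1, 0.2, 0.0, 0.4, -0.9, 0.4, -0.4, -0.3, 0.2, 0.1, 0.4, -1.2, -0.3, -0.1, 0.2, -1.1, -0.2, 0.5, 0.4, -0.7, 0.2, 0.2, -0.2, 0.9, 0.8, -0.0, -0.0]
[ 0.6166  0.1495  0.116  -2.8629 36.4131] [0.0004 0.0004 0.0011 0.6933 2.1392] [0.7, 0.5, -0.4, -0.2, 0.3, -0.1, 0.6, -0.8, 0.4, -0.1, -0.4, 0.2, 0.1, 0.2, -1.0, -0.2, -0.1, 0.3, -1.2, -0.3, 0.5, 0.4, -0.7, 0.2, 0.2, -0.3, 0.9, 0.9, -0.1, -0.8]
foot tool pts [[306.0, 184.5], [238.4, 184.6]]
foot tool pts [[312.4, 197.1], [231.9, 197.1]]
```

Run:
```python
from h import *
for d in (.20,.1513):
    P,R=scanpose([.6166,.1495,.116],-2.7,36.4,d); print(P,delta(P,R))
```

```text
[0.49804798 0.15509077 0.27697876] [0.004, 0.005, -0.016, -0.195, -0.304, 2.145]
[0.52691539 0.15372942 0.23778043] [0.004, 0.005, -0.016, -0.171, -0.325, 7.015]
```

>>> {"name": "arm_command", "arguments": {
  "deltas": [
    [0.004,0.005,-0.016,-0.2,-0.3,1,1],
    [0.004,0.005,-0.016,-0.2,-0.3,2.2,1],
    [0.004,0.005,-0.016,-0.2,-0.3,3.4,1],
    [0.004,0.005,-0.016,-0.2,-0.3,4.6,1],
    [0.004,0.005,-0.016,-0.2,-0.3,5.8,1],
    [0.004,0.005,-0.016,-0.2,-0.3,6.6,1],
    [0.004,0.005,-0.016,-0.2,-0.3,7,1],
    [0.004,0.005,-0.016,-0.2,-0.3,7,1]
  ]
}}

```text
time_s: 8.35
tcp_pos: [0.5273, 0.1532, 0.2365]
ee_rot: [[0.804, -0.046, 0.592], [-0.035, -0.999, -0.03], [0.593, 0.003, -0.805]]
wrist_force: [0.5, -0.7, -2.4]
gripper_width: 0.39
gripper_force: 30.0
```

>>> {"name": "arm_command", "arguments": {
  "deltas": [
    [0,0,0,0,0,0,1],
    [0,0,0,0,0,0,1],
    [0,0,0,0,0,0,1]
  ]
}}

```text
time_s: 8.6
tcp_pos: [0.5259, 0.154, 0.2373]
ee_rot: [[0.804, -0.044, 0.593], [-0.034, -0.999, -0.028], [0.594, 0.002, -0.804]]
wrist_force: [-1.0, 0.2, -3.2]
gripper_width: 0.386
gripper_force: 30.0
```

Run:
```python
from h import *
P,R=scanpose([.6166,.1495,.116],-2.7,36.4,.1513); print(delta(P,R),sense()['time_s'])
snap('scene','s5'); snap('wrist','w5')
tiles([('s5',325,265),('w5',275,175)],'t5',s=4,cols=2,w=400,h=400)
```

```text
[0.0, -0.001, 0.004, 0.11, 0.026, 0.017] 8.6
```

View pics/t5.png

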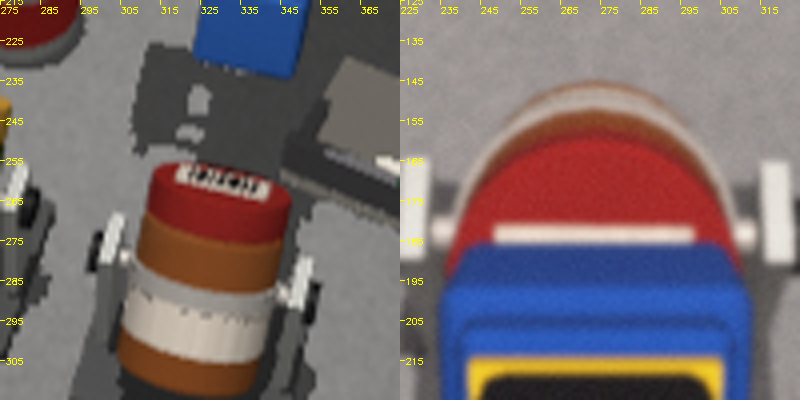

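The pictures show the foot about 6 cm off, centred on the label (label centre column 273.5, foot 274) and square to the lid. I hold it there.

>>> {"name": "arm_command", "arguments": {
  "deltas": [
    [0,0,0,0.1,0,0,1],
    [0,0,0,0.1,0,0,1],
    [0,0,0,0.1,0,0,1],
    [0,0,0,0.1,0,0,1],
    [0,0,0,0.1,0,0,1],
    [0,0,0,0.1,0,0,1],
    [0,0,0,0.1,0,0,1],
    [0,0,0,0.1,0,0,1]
  ]
}}

```text
time_s: 9.37
tcp_pos: [0.5264, 0.1534, 0.2369]
ee_rot: [[0.804, -0.045, 0.592], [-0.034, -0.999, -0.029], [0.593, 0.003, -0.805]]
wrist_force: [0.1, -0.6, -2.9]
gripper_width: 0.388
gripper_force: 30.0
```

>>> {"name": "arm_command", "arguments": {
  "deltas": [
    [0,0,0,0,0,0,1],
    [0,0,0,0,0,0,1],
    [0,0,0,0,0,0,1],
    [0,0,0,0,0,0,1],
    [0,0,0,0,0,0,1],
    [0,0,0,0,0,0,1],
    [0,0,0,0,0,0,1],
    [0,0,0,0,0,0,1]
  ]
}}

```text
time_s: 10.03
tcp_pos: [0.5264, 0.1535, 0.237]
ee_rot: [[0.804, -0.045, 0.592], [-0.034, -0.999, -0.029], [0.593, 0.003, -0.805]]
wrist_force: [0.1, 0.0, -2.7]
gripper_width: 0.386
gripper_force: 30.0
```

>>> {"name": "arm_command", "arguments": {
  "deltas": [
    [0,0,0,0,0,0,1],
    [0,0,0,0,0,0,1],
    [0,0,0,0,0,0,1],
    [0,0,0,0,0,0,1],
    [0,0,0,0,0,0,1],
    [0,0,0,0,0,0,1],
    [0,0,0,0,0,0,1],
    [0,0,0,0,0,0,1]
  ]
}}

```text
time_s: 10.7
tcp_pos: [0.5264, 0.1535, 0.2369]
ee_rot: [[0.804, -0.045, 0.592], [-0.034, -0.999, -0.029], [0.593, 0.003, -0.805]]
wrist_force: [-0.2, -0.0, -2.7]
gripper_width: 0.389
gripper_force: 30.0
```

Run:
```python
from h import *
P,R=scanpose([.6166,.1495,.116],-2.7,36.4,.1513); print(delta(P,R),sense()['time_s'])
P,R=scanpose([.6166,.1495,.116],-2.7,36.4,.23); print(delta(P,R))
```

```text
[0.001, 0.0, 0.004, 0.093, -0.03, -0.035] 10.7
[0.001, 0.0, 0.004, 0.09, -0.022, -7.905]
```

>>> {"name": "arm_command", "arguments": {
  "deltas": [
    [0,0,0,0,0,-0.7,1],
    [0,0,0,0,0,-2,1],
    [0,0,0,0,0,-4,1],
    [0,0,0,0,0,-6,1],
    [0,0,0,0,0,-7.5,1],
    [0,0,0,0,0,-8,1],
    [0,0,0,0,0,-8,1]
  ]
}}

```text
time_s: 11.28
tcp_pos: [0.4788, 0.1567, 0.3029]
ee_rot: [[0.803, -0.043, 0.594], [-0.034, -0.999, -0.026], [0.595, 0.001, -0.804]]
wrist_force: [0.2, 0.0, -3.9]
gripper_width: 0.389
gripper_force: 30.0
```

```bash
cat >> h.py <<'E'
def dockpose(x,z,home=(.5082,.2234),yaw=-16.5):
    c,q=np.cos(np.radians(yaw)),np.sin(np.radians(yaw))
    return np.array([home[0]+c*x,home[1]+q*x,z]), np.array([[c,q,0],[q,-c,0],[0,0,-1.]])
E
python3 -c "
from h import *
print(sense()['tcp_pos'],delta(*dockpose(-.022,.23)))"
```

```text
[0.4788161  0.1566846  0.30290175] [-0.077, -0.634, 0.237, -3.922, -7.33, 6.161]
```

>>> {"name": "arm_command", "arguments": {
  "deltas": [
    [-0.01,-0.08,0.03,-0.5,-0.9,0.7,1],
    [-0.019,-0.16,0.06,-1,-1.8,1.5,1],
    [-0.029,-0.24,0.09,-1.5,-2.7,2.3,1],
    [-0.039,-0.32,0.12,-2,-3.7,3.1,1],
    [-0.048,-0.4,0.15,-2.5,-4.6,3.9,1],
    [-0.058,-0.48,0.18,-3,-5.5,4.6,1],
    [-0.067,-0.56,0.208,-3.5,-6.4,5.4,1],
    [-0.077,-0.634,0.237,-3.9,-7.3,6.2,1]
  ]
}}

```text
time_s: 11.95
tcp_pos: [0.4885, 0.2281, 0.2266]
ee_rot: [[0.957, -0.289, -0.007], [-0.289, -0.957, -0.003], [-0.006, 0.005, -1.0]]
wrist_force: [0.4, 0.2, -3.1]
gripper_width: 0.39
gripper_force: 30.0
```

>>> {"name": "arm_command", "arguments": {
  "deltas": [
    [0,0,0,0,0,0,1],
    [0,0,0,0,0,0,1],
    [0,0,0,0,0,0,1]
  ]
}}

```text
time_s: 12.2
tcp_pos: [0.4877, 0.2269, 0.2272]
ee_rot: [[0.958, -0.286, -0.003], [-0.287, -0.958, -0.004], [-0.001, 0.005, -1.0]]
wrist_force: [0.1, -0.2, -2.7]
gripper_width: 0.39
gripper_force: 30.0
```

Run:
```python
from h import *
s=sense(); print(s['tcp_pos'],s['time_s'],delta(*dockpose(-.022,.23)),delta(*dockpose(-.022,.12)))
snap('wrist','w6'); snap('scene','s6'); snap('top','p6')
u=proj('w6',[.51,.2234,.01]).round(); print(u)
for x,y,z in [(.025,.031,.04),(.025,-.031,.04),(-.015,.031,.024),(-.015,-.031,.024),(-.061,.04,.01),(-.061,-.04,.01),(.033,.04,.04),(.033,-.04,.04)]:
    P,R=dockpose(0,0); print((x,y,z),proj('w6',P+R@[x,-y,-z]).round(1), proj('s6',P+R@[x,-y,-z]).round(1))
tiles([('w6',*u),('s6',365,240)],'t6',s=4,cols=2,w=400,h=400)
```

```text
[0.48771278 0.22694279 0.22720434] 12.2 [0.005, 0.001, -0.003, -0.136, -0.24, -0.281] [0.005, 0.001, -0.003, -0.123, -0.296, 10.719]
[269. 165.]
(0.025, 0.031, 0.04) [239.1 146.6] [376.7 257.8]
(0.025, -0.031, 0.04) [300.  146.3] [350.5 246.6]
(-0.015, 0.031, 0.024) [241.3 182.1] [382.4 249.2]
(-0.015, -0.031, 0.024) [298.3 181.8] [356.9 238.5]
(-0.061, 0.04, 0.01) [235.8 218.8] [392.5 240.2]
(-0.061, -0.04, 0.01) [304.4 218.4] [360.5 227. ]
(0.033, 0.04, 0.04) [230.1 138.9] [379.1 262.1]
(0.033, -0.04, 0.04) [308.9 138.5] [345.3 247.6]
```

View pics/t6.png

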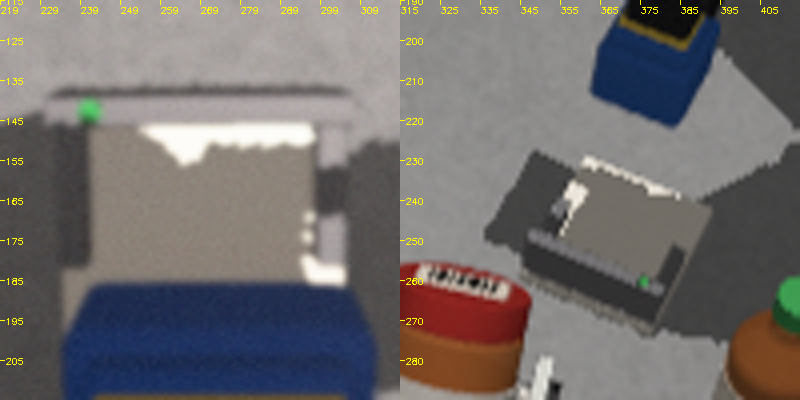

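The wrist view shows the dock's stop and cheeks centred at column ~269.5, as predicted (within 1 mm), with the foot about 3 mm to the right. I correct this and go down.

>>> {"name": "arm_command", "arguments": {
  "deltas": [
    [0.005,0.001,-0.003,-0.1,-0.3,0.5,1],
    [0.005,0.001,-0.003,-0.1,-0.3,2,1],
    [0.005,0.001,-0.003,-0.1,-0.3,4,1],
    [0.005,0.001,-0.003,-0.1,-0.3,6,1],
    [0.005,0.001,-0.003,-0.1,-0.3,8,1],
    [0.005,0.001,-0.003,-0.1,-0.3,10,1],
    [0.005,0.001,-0.003,-0.1,-0.3,11.2,1],
    [0.005,0.001,-0.003,-0.1,-0.3,11.5,1]
  ]
}}

```text
time_s: 13.02
tcp_pos: [0.4855, 0.2302, 0.1109]
ee_rot: [[0.959, -0.282, -0.003], [-0.282, -0.959, -0.0], [-0.003, 0.001, -1.0]]
wrist_force: [0.1, -1.5, -2.0]
gripper_width: 0.388
gripper_force: 30.0
```

>>> {"name": "arm_command", "arguments": {
  "deltas": [
    [0,0,0,0,0,0,1],
    [0,0,0,0,0,0,1],
    [0,0,0,0,0,0,1]
  ]
}}

```text
time_s: 13.27
tcp_pos: [0.4879, 0.2318, 0.1144]
ee_rot: [[0.959, -0.282, 0.003], [-0.282, -0.959, 0.004], [0.001, -0.005, -1.0]]
wrist_force: [-1.1, 1.7, -2.4]
gripper_width: 0.387
gripper_force: 30.0
```

```bash
python3 -c "
from h import *
s=sense();print(s['tcp_pos'],s['wrist_force'],s['time_s'],delta(*dockpose(-.022,.1013)))"
```

```text
[0.48788795 0.23182194 0.11444659] [-1.1190673   1.67653137 -2.38664443] 13.2667 [-0.005, -0.001, 0.002, -0.015, 0.237, 1.314]
```

>>> {"name": "arm_command", "arguments": {
  "deltas": [
    [0,0,0,0,0,0,1],
    [0,0,0,0,0,0,1],
    [0,0,0,0,0,0,1],
    [0,0,0,0,0,0,1],
    [0,0,0,0,0,0,1],
    [0,0,0,0,0,0,1]
  ]
}}

```text
time_s: 13.77
tcp_pos: [0.4872, 0.2312, 0.1131]
ee_rot: [[0.959, -0.283, 0.0], [-0.283, -0.959, 0.003], [-0.001, -0.003, -1.0]]
wrist_force: [0.4, -0.8, -3.0]
gripper_width: 0.391
gripper_force: 30.0
```

```bash
python3 -c "
from h import *
s=sense();print(s['tcp_pos'],s['wrist_force'],s['time_s'],delta(*dockpose(-.022,.1013)))"
```

```text
[0.48722217 0.23115664 0.11312872] [ 0.35376573 -0.78468488 -3.00227973] 13.7667 [-0.003, 0.001, 0.001, 0.032, 0.151, 1.182]
```

Settled. I lower in small steps until it touches the plate.

>>> {"name": "arm_command", "arguments": {
  "deltas": [
    [-0.003,0.001,0,0,0.15,0.2,1],
    [-0.003,0.001,0,0,0.15,0.5,1],
    [-0.003,0.001,0,0,0.15,0.8,1],
    [-0.003,0.001,0,0,0.15,1.0,1],
    [-0.003,0.001,0,0,0.15,1.0,1],
    [-0.003,0.001,0,0,0.15,1.0,1],
    [-0.003,0.001,0,0,0.15,1.0,1]
  ]
}}

```text
time_s: 14.35
tcp_pos: [0.4869, 0.2298, 0.1031]
ee_rot: [[0.959, -0.283, 0.0], [-0.283, -0.959, -0.001], [0.0, 0.001, -1.0]]
wrist_force: [0.2, -1.0, -3.2]
gripper_width: 0.389
gripper_force: 30.0
```

>>> {"name": "arm_command", "arguments": {
  "deltas": [
    [0,0,0,0,0,0.1,1],
    [0,0,0,0,0,0.1,1],
    [0,0,0,0,0,0.1,1],
    [0,0,0,0,0,0.1,1]
  ]
}}

```text
time_s: 14.68
tcp_pos: [0.4868, 0.2298, 0.1021]
ee_rot: [[0.959, -0.283, 0.0], [-0.283, -0.959, -0.0], [0.0, 0.0, -1.0]]
wrist_force: [0.3, -0.9, -2.8]
gripper_width: 0.39
gripper_force: 30.0
```

>>> {"name": "arm_command", "arguments": {
  "deltas": [
    [0,0,0,0,0,0.05,1],
    [0,0,0,0,0,0.1,1],
    [0,0,0,0,0,0.1,1]
  ]
}}

```text
time_s: 14.93
tcp_pos: [0.4869, 0.2298, 0.1013]
ee_rot: [[0.959, -0.283, 0.0], [-0.283, -0.959, -0.0], [0.001, 0.0, -1.0]]
wrist_force: [0.5, -0.1, -1.2]
gripper_width: 0.387
gripper_force: 30.0
```

>>> {"name": "arm_command", "arguments": {
  "deltas": [
    [0,0,0,0,0,0.05,1],
    [0,0,0,0,0,0.05,1],
    [0,0,0,0,0,0.05,1]
  ]
}}

```text
time_s: 15.18
tcp_pos: [0.4869, 0.2298, 0.1013]
ee_rot: [[0.959, -0.282, 0.001], [-0.282, -0.959, -0.0], [0.001, 0.0, -1.0]]
wrist_force: [-2.7, -1.4, 4.3]
gripper_width: 0.387
gripper_force: 30.0
```

It touches at TCP z 0.1013, as predicted. I ease off slightly and slide in along the tool's x.

>>> {"name": "arm_command", "arguments": {
  "deltas": [
    [0,0,0,0,0,-0.04,1],
    [0,0,0,0.2,0,-0.04,1],
    [0,0,0,0.45,0,-0.04,1],
    [0,0,0,0.7,0,-0.04,1],
    [0,0,0,0.95,0,-0.04,1],
    [0,0,0,1.2,0,-0.04,1],
    [0,0,0,1.4,0,-0.04,1],
    [0,0,0,1.5,0,-0.04,1]
  ]
}}

```text
time_s: 15.85
tcp_pos: [0.502, 0.2259, 0.1013]
ee_rot: [[0.959, -0.283, 0.002], [-0.283, -0.959, 0.0], [0.001, -0.001, -1.0]]
wrist_force: [-2.6, 1.4, 4.4]
gripper_width: 0.39
gripper_force: 30.0
```

>>> {"name": "arm_command", "arguments": {
  "deltas": [
    [0,0,0,0.1,0,0,1],
    [0,0,0,0.2,0,0,1],
    [0,0,0,0.3,0,0,1],
    [0,0,0,0.4,0,0,1],
    [0,0,0,0.4,0,0,1],
    [0,0,0,0.4,0,0,1]
  ]
}}

```text
time_s: 16.35
tcp_pos: [0.5057, 0.2247, 0.1013]
ee_rot: [[0.959, -0.282, 0.002], [-0.282, -0.959, 0.0], [0.002, -0.001, -1.0]]
wrist_force: [-0.3, 2.0, 4.1]
gripper_width: 0.388
gripper_force: 30.0
```

```bash
python3 -c "
from h import *
s=sense();R=np.array(s['ee_rot']);print(s['tcp_pos'],R.T@np.array(s['wrist_force']),s['moment'],s['time_s'],delta(*dockpose(0,.1013)))"
```

```text
[0.5057247  0.22472223 0.1012659 ] [-0.84148817 -1.85742415 -4.08716534] [0.46409988 0.07891237 0.00406785] 16.35 [-0.001, -0.002, 0.002, 0.275, 0.057, -0.003]
```

Now 0.5 mm creeping until the stop pushes back.

>>> {"name": "arm_command", "arguments": {
  "deltas": [
    [0,0,0,0.05,0,0,1],
    [0,0,0,0.1,0,0,1],
    [0,0,0,0.15,0,0,1],
    [0,0,0,0.15,0,0,1]
  ]
}}

```text
time_s: 16.68
tcp_pos: [0.5065, 0.2243, 0.1013]
ee_rot: [[0.959, -0.282, 0.001], [-0.282, -0.959, 0.0], [0.001, -0.0, -1.0]]
wrist_force: [-2.6, 2.6, 6.1]
gripper_width: 0.385
gripper_force: 30.0
```

>>> {"name": "arm_command", "arguments": {
  "deltas": [
    [0,0,0,0.05,0,0,1],
    [0,0,0,0.1,0,0,1],
    [0,0,0,0.1,0,0,1],
    [0,0,0,0.1,0,0,1]
  ]
}}

```text
time_s: 17.02
tcp_pos: [0.5073, 0.2239, 0.1013]
ee_rot: [[0.959, -0.282, 0.0], [-0.282, -0.959, -0.0], [0.0, 0.0, -1.0]]
wrist_force: [-2.5, 2.5, 6.5]
gripper_width: 0.39
gripper_force: 30.0
```

>>> {"name": "arm_command", "arguments": {
  "deltas": [
    [0,0,0,0.05,0,0,1],
    [0,0,0,0.1,0,0,1],
    [0,0,0,0.1,0,0,1],
    [0,0,0,0.1,0,0,1]
  ]
}}

```text
time_s: 17.35
tcp_pos: [0.5078, 0.2236, 0.1013]
ee_rot: [[0.959, -0.282, -0.0], [-0.282, -0.959, -0.0], [-0.0, 0.0, -1.0]]
wrist_force: [-3.9, 2.8, 6.6]
gripper_width: 0.387
gripper_force: 30.0
```

>>> {"name": "arm_command", "arguments": {
  "deltas": [
    [0,0,0,0.05,0,0,1],
    [0,0,0,0.1,0,0,1],
    [0,0,0,0.1,0,0,1],
    [0,0,0,0.1,0,0,1]
  ]
}}

```text
time_s: 17.68
tcp_pos: [0.508, 0.2236, 0.1014]
ee_rot: [[0.959, -0.282, -0.002], [-0.282, -0.959, -0.0], [-0.002, 0.001, -1.0]]
wrist_force: [-6.9, 4.6, 9.9]
gripper_width: 0.391
gripper_force: 30.0
```

>>> {"name": "arm_command", "arguments": {
  "deltas": [
    [0,0,0,0.05,0,0,1],
    [0,0,0,0.1,0,0,1],
    [0,0,0,0.1,0,0,1],
    [0,0,0,0.1,0,0,1]
  ]
}}

```text
time_s: 18.02
tcp_pos: [0.5081, 0.2235, 0.1014]
ee_rot: [[0.959, -0.282, -0.003], [-0.282, -0.959, -0.0], [-0.003, 0.001, -1.0]]
wrist_force: [-11.0, 5.4, 11.4]
gripper_width: 0.39
gripper_force: 30.0
```

```bash
python3 -c "
from h import *
s=sense();R=np.array(s['ee_rot']);print(s['tcp_pos'],R.T@np.array(s['wrist_force']),s['moment'],delta(*dockpose(0,.1013)))"
```

```text
[0.5081464  0.22349948 0.10138174] [-12.07049027  -2.0605762  -11.37737113] [2.01326419 3.16401966 0.20272874] [0.001, 0.003, 0.002, 0.008, 0.008, 0.008]
```

The stop pushes back with 12 N at x = 0.0 mm from the estimated home. I relax the push and downforce, then open.

>>> {"name": "arm_command", "arguments": {
  "deltas": [
    [0,0,0,-0.06,0,-0.05,1],
    [0,0,0,-0.12,0,-0.1,1],
    [0,0,0,-0.12,0,-0.1,1],
    [0,0,0,-0.12,0,-0.1,1]
  ]
}}

```text
time_s: 18.35
tcp_pos: [0.508, 0.2235, 0.1014]
ee_rot: [[0.959, -0.283, -0.002], [-0.283, -0.959, -0.0], [-0.002, 0.001, -1.0]]
wrist_force: [-5.2, 4.2, 2.9]
gripper_width: 0.39
gripper_force: 30.0
```

>>> {"name": "arm_command", "arguments": {
  "deltas": [
    [0,0,0,-0.04,0,-0.03,1],
    [0,0,0,-0.04,0,-0.03,-0.2],
    [0,0,0,-0.04,0,-0.03,-0.6],
    [0,0,0,-0.04,0,-0.03,-1],
    [0,0,0,-0.04,0,-0.03,-1],
    [0,0,0,-0.04,0,-0.03,-1],
    [0,0,0,-0.04,0,-0.03,-1],
    [0,0,0,-0.04,0,-0.03,-1]
  ]
}}

```text
time_s: 19.02
tcp_pos: [0.5088, 0.2231, 0.1023]
ee_rot: [[0.959, -0.283, 0.0], [-0.283, -0.959, -0.001], [0.0, 0.001, -1.0]]
wrist_force: [0.3, -0.6, -0.1]
gripper_width: 0.831
gripper_force: 0.0
```

>>> {"name": "arm_command", "arguments": {
  "deltas": [
    [0,0,0,0,0,0,-1],
    [0,0,0,0,0,0,-1],
    [0,0,0,0,0,0,-1],
    [0,0,0,0,0,0,-1],
    [0,0,0,0,0,0,-1]
  ]
}}

```text
time_s: 19.43
tcp_pos: [0.5088, 0.2233, 0.1023]
ee_rot: [[0.959, -0.283, 0.0], [-0.283, -0.959, -0.001], [0.0, 0.0, -1.0]]
wrist_force: [-0.2, 0.7, -0.2]
gripper_width: 0.993
gripper_force: 0.0
```

>>> {"name": "arm_command", "arguments": {
  "deltas": [
    [0,0,0,0,0,-0.5,-1],
    [0,0,0,0,0,-2,-1],
    [0,0,0,0,0,-4,-1],
    [0,0,0,0,0,-7,-1],
    [0,0,0,0,0,-10,-1],
    [0,0,0,0,0,-13,-1],
    [0,0,0,-2,0,-15,-1],
    [0,0,0,-4,0,-16,-1]
  ]
}}

```text
time_s: 20.1
tcp_pos: [0.4715, 0.2353, 0.266]
ee_rot: [[0.959, -0.284, 0.005], [-0.284, -0.959, 0.003], [0.004, -0.004, -1.0]]
wrist_force: [0.2, -0.3, -0.0]
gripper_width: 1.001
gripper_force: 0.0
```

>>> {"name": "arm_command", "arguments": {
  "deltas": [
    [0,0,0,-3,0,0,-1],
    [0,0,0,-5,0,0,-1],
    [0,0,0,-5,0,0,-1],
    [0,0,0,-5,0,0,-1],
    [0,0,0,-5,0,0,-1]
  ]
}}

```text
time_s: 20.52
tcp_pos: [0.4228, 0.2489, 0.2626]
ee_rot: [[0.959, -0.282, 0.001], [-0.282, -0.959, -0.0], [0.001, -0.0, -1.0]]
wrist_force: [0.5, 0.2, -0.3]
gripper_width: 0.997
gripper_force: 0.0
```

Run:
```python
from h import *
s=sense(); print(s['tcp_pos'],s['time_s'])
snap('wrist','w7'); snap('scene','s7')
P,R=dockpose(0,0); 
for z in(.05,.135): print(proj('w7',[*P[:2],z]))
u=proj('w7',[*P[:2],.06]).round()
tiles([('w7',*u),('s7',365,250)],'t7',s=4,cols=2,w=400,h=500)
```

```text
[0.42278074 0.24892379 0.26263045] 20.5167
[273.29850663 105.18087388]
[273.43880171 100.08419616]
```

View pics/t7.png

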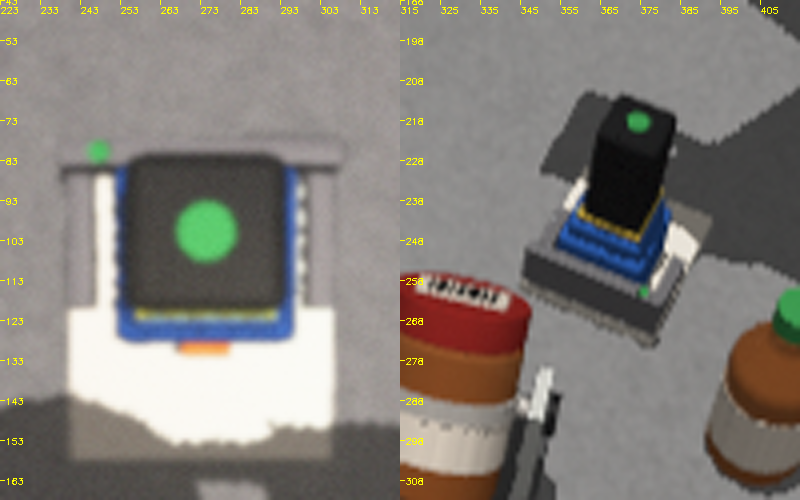

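The pictures show the scanner upright on the dock, its foot flush against the stop and between the cheeks. The lamp is at (274.5,100.8), predicted (273.4,100.1). The red jar, red label and bottle are where they were, and the gripper is clear.

```bash
python3 -c "
from h import *
print(finish_job())"
```

```text
the job is handed in; nothing more can be done
None
```

I held the scanner square on the red label from about 6 cm for about 2 s, then docked it upright against the back stop, released it and handed the job in at about 20.6 s. The interface gives no read confirmation, so the scan rests on my pose measurements and pictures.

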